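# Unlock the cellar's reserve coffer and hold the key turned

### The job

In the wine cellar, take the flat-bladed key (the one with the rectangular bow, not the round one) out of the wooden key rack and push it into the lock in the lid of the oak bottle coffer, working it past the sticky pins until its shoulder is fully home. Then turn it a quarter turn clockwise, to the stop, and finish while still gripping it there: the lock springs back if let go, so keep the key home and turned to hold the bolt withdrawn. Leave the round-bowed key in the rack and everything else on the table where it is.

Things in the scene. Friction and masses are not known exactly. Their poses are not given: they have to be found in the camera images.
- key: the key to use: steel, upright in one of the rack's slots, bow up, shoulder resting on the rack's top. Shoulder flange 30 (own y) x 12 (x) x 4 mm under the bow. Origin: centre of the shoulder's underside; own z up along the bow. Symmetrical: it fits either way round. 40 to 85 g. Raise it 40 mm or more to lift it clear
- key_bow (a point): point on the key to grip, 25 mm above its origin, axes as the key's: the middle of its flat rectangular bow, 32 mm wide (y), 9 mm thick (x), reaching from 4 to 40 mm above the key's origin. Grip it across the thickness; gripped 23 to 28 mm above the origin the fingertips clear the surface below
- key_tip (a point): end of the key's blade, 33 mm below its origin, axes as the key's. The blade is flat and straight, 16 mm wide (y), 5 mm thick (x) down to 27 mm below the origin, then stepped down to 14.2 x 4.2 mm and, over the last 3 mm, 12.4 x 3.4 mm
- barrel_key: the wrong key, left in the rack: steel, same shoulder and height, but a round disc bow 38 mm across, 9 mm thick, and a round barrel 9 mm in diameter. Origin: centre of the shoulder's underside
- rack: fixed light-wood key block 52 (x) x 170 (y) x 44 mm high, with three slots 54 mm apart along its y, each 11 (x) x 19 (y) mm and 40 mm deep; the keys are shuffled over the two outer ones and stand with their y along the rack's y. Origin: centre of its underside
- coffer: fixed oak coffer with steel straps, 366 (x) x 146 (y) x 120 mm high, standing on the table; brass lock in the middle of its lid. Two low steel guides on the lid (top 134 mm above the table) carry the bolt; they lie 62 and 100 mm from the lock towards -x of the coffer. Origin: centre of its underside
- lock_face (a point): the lock's mouth: centre of the top face of the brass rosette (52 mm across, 3 mm high, round opening 23 mm), 123 mm above the table. Fixed to the coffer, axes as the coffer's, z up. With the key fully home the key's origin is at this point (shoulder resting on the rosette)
- keyway (a point): same point, but turning with the lock's plug. The keyway, in the plug 3.5 mm below this point, is 17.7 mm long along this x and 6.2 mm wide along this y, its mouth bevelled by 3 mm, 38 mm deep; at rest it lies along the coffer's length. To enter, the key's y axis must lie along this x axis (either way round)
- pins (a point): inside the keyway, 16.5 mm below the lock's face, axes as keyway: halfway between two sticky spring pins that stand 2 to 3 mm into the keyway from its two narrow ends, 12 and 21 mm below the lock's face. The blade pushes each aside with about 4 to 10 N downward, less if rocked a little
- plug (a joint): turn of the lock's plug, rad: 0 at rest (where it starts), growing clockwise seen from above to a hard stop at 1.57. A spring turns it back (about 0.1 N m at the stop). The blade has up to about 0.1 rad of play in the keyway
- tin_cup: bystander: small aluminium tasting cup, 68 mm across, 70 mm tall; origin at the centre of its underside
- cork: bystander: tapered cork standing upright, 24 mm across, 45 mm tall; origin at the centre of its underside
- mallet: bystander: hammer 240 mm long lying flat; origin under its middle
- wine_bottle: bystander: green wine bottle standing, 74 mm across, 290 mm tall; origin at the centre of its underside
- jar: bystander: closed glass jar, 70 mm across, 90 mm tall; origin at the centre of its underside
- collar: bystander: flat terracotta bottle collar (ring), 90 mm across, 18 mm high; origin at the centre of its underside
- tasting_bowl: bystander: small white bowl, 110 mm across, 45 mm tall; origin at the centre of its underside
There are look-alikes about, which are no part of the job. Leave any red look-alike of the key alone.

How it is judged (in metres and radians):
On the way, in this order (a step that is already met when the one before it is completed fails the run):
1. the key is fully home in the lock, not yet turned (z of key in the frame of lock_face between -0.004 and 0.005 m and horizontal distance between key and lock_face below 0.004 m and angle between key's own z axis and vertical below 0.12 rad and angle between the y axis of key and the x axis of keyway, either way round below 0.25 rad and value of joint plug below 0.4 rad), for 0.1 s.
2. the key, still home, is turned a quarter clockwise (z of key in the frame of lock_face between -0.004 and 0.005 m and horizontal distance between key and lock_face below 0.004 m and angle between key's own z axis and vertical below 0.12 rad and angle between the y axis of key and the x axis of keyway, either way round below 0.25 rad and contact force between the fingers and key above 1 N and value of joint plug above 1.25 rad), for 0.3 s.
At the end, for the whole second after the job is handed in: the fingers grip the key (over 1 N), its shoulder is within 5 mm of the lock's face and 4 mm of its axis, upright within 0.12 rad, its blade in line with the keyway (0.25 rad), the plug is turned past 1.25 rad clockwise and still, and the round-bowed key is within 20 mm of its start (all of step 2 and velocity of joint plug below 0.2 rad/s and distance of barrel_key from where it was at the start of the episode below 0.02 m); the arm keeps its last pose, push and grip.
It fails at once if the round-bowed key was moved more than 20 mm (distance of barrel_key from where it was at the start of the episode above 0.02 m).
It fails at once if a bystander was moved more than 30 mm (distance of any of tin_cup, cork, mallet, wine_bottle, jar, collar, tasting_bowl from where it was at the start of the episode above 0.03 m).
It also fails if it takes over 64 s, if anything falls off the work surface, if the arm or the gripper's body presses on something with over 40 N, if the wrist force passes 120 N, or if a joint passes its speed limit or range.

### The arm

A 6-joint arm with a two-finger parallel gripper is mounted at the origin on the work surface. World frame = base frame: x ahead of the robot, y to its left, z up, the work surface at z = 0. Lengths are in m, angles in degrees, forces in N, time in s.
With the tool pointing down it reaches from about 0.25 to 0.725 m from the base axis. Payload 9.7 kg.
Tool frame: the origin (TCP) lies midway between the tips of the shut fingers; the grasp point (between the pads) lies 19 mm behind it; z points along the fingers, y is the line along which they close (so a half turn about z gives the same grasp; the last joint's range is limited). The gripper opens to 85 mm and grips with 20 to 120 N. Pads are 22 mm wide; open, the fingers measure 114 mm over their backs; the gripper's body (76 mm by 85 mm) begins 54 mm behind the grasp point. The pads swing forward as they close: fully open they stand 13 mm farther back than shut.
Start: joints at [-77.177, 4.979, 10.078, 95.1, 0, 90], TCP at [0.122, -0.536, 0.231] pointing down, gripper open.
Joint ranges: [-179.16, 179.16], [-48.56, 103.87], [-65.8, 70.77], [-126.05, 130.52], [-82.76, 87.17], [-180, 180]. Speed limits (degrees/s): [127.2, 127.2, 147.25, 180, 180, 180].

### API

Orientations are given as [roll, pitch, yaw] about the fixed x, y, z axes, in that order (R = Rz(yaw) Ry(pitch) Rx(roll)).
In Python, from workcell import * gives the robot as it stands.
- The arm moves only by the tool servo_tool, never from a script. Its argument "moves" is a list of rows, each a list of 4 numbers: the shift along the world's x, y, z in normalised numbers (1 is 75 cm), then the turn about the world's z in parts of the range, where 1.0 means pi/2 rad. A call has 1 to 20 rows; each row is the pose to reach, as a shift and turn from the pose commanded when the call began; what a row does not reach only later rows make up. A row lasts 1/12 s, in which the tool goes at most 41.7 mm and 7.16 degrees, less where a joint would pass 70% of its speed; a pose out of reach is approached as far as the arm can. No shift or turn number may pass 1 either way. A call with a gripper value outside its range is refused whole. "claw" is the closure, from 0 (fully open) to 1 (shut), set as the call begins (left out, the last holds). The fingers move at their own pace and stop on an object; "force" is the grip in N (left out, the last holds). Time passes only in rows, so rows that repeat a pose let the fingers close. It gives the time, the measured TCP pose, the force, the opening and the grip force at its end, in the units of the state.
- get_obs(): the state, without advancing time (a new reading comes with each control period).
- camera(name): name is "scene" or "top" or "wrist"; returns the picture (384x512x3 uint8, red, green, blue); there is no depth.
- get_calibration(name): a dict with "fx", "fy", "cx", "cy" (pixels), "rvec" (rotation vector, rad) and "tvec" (3), from world to camera coordinates, as OpenCV has them; the wrist camera has in their place "tool_from_camera" (4x4, takes a point from camera to tool coordinates, whose origin is the TCP and whose axes are the flange's). Camera axes: x right, y down, z forward; pixel columns grow to the right and rows downward; lengths in m; the calibration is good to about 2 mm. A picture is of the moment at which its call begins: read the wrist's pose just before it. get_calibration takes no time and is no camera call.
- job_done(): hands the job in; it is judged then, once.
The state is a dict: "time": time; "q": joint angles; "qd": joint speeds; "joint_efforts": joint torques, N m; "ee_pos": TCP position; "tcp_rot": TCP orientation; "wrist_force": force on the tool from outside, world axes, zero at the start; "torque": the same for the moment, N m; "opening": finger opening in m; "grasp_force": force on a finger pad.
Only numpy, scipy, OpenCV 4.12 (cv2) and the standard library are available. Lean on these libraries where they do the work, as an engineer would, in place of code of your own. Each camera call takes 0.05 s, during which the arm holds its last target. There are 200 camera calls.

## Working session

There is one attempt and no reset: what is moved stays moved. The work goes in short steps, Python scripts to look and compute and a tool call to move; the robot and the scene stay as the last step left them, time stands still between calls to the robot, and variables do not carry over. Pictures are saved under pics/ and viewed, at most 10 in all, crops included, and the job is handed in when it is done.

Besides the shell and the picture viewer there is one more tool, called in YAML: its name, and indented under it one key for each argument. servo_tool: Moves the arm, as the interface text tells. Its arguments: {"type":"object","properties":{"moves":{"type":"array","items":{"type":"array","items":{"type":"number"}}},"claw":{"type":"number"},"force":{"type":"number"}},"required":["moves"]}

```bash
mkdir -p pics
cat > h.py <<'E'
from workcell import *
import numpy as np, cv2
def ray(n,u,v,obs=None):
    c=get_calibration(n); d=np.array([(u-c['cx'])/c['fx'],(v-c['cy'])/c['fy'],1.])
    if n=='wrist':
        from scipy.spatial.transform import Rotation as R
        T=np.array(c['tool_from_camera']); o=obs or get_obs()
        Rt=R.from_euler('xyz',o['tcp_rot'],degrees=True).as_matrix()
        return np.array(o['ee_pos'])+Rt@T[:3,3], Rt@T[:3,:3]@d
    Rm=cv2.Rodrigues(np.array(c['rvec'],float))[0]; t=np.array(c['tvec'],float).ravel()
    return -Rm.T@t, Rm.T@d
def onz(n,u,v,z,obs=None):
    o,d=ray(n,u,v,obs); return o+d*(z-o[2])/d[2]
def proj(n,p,obs=None):
    c=get_calibration(n); K=np.array([[c['fx'],0,c['cx']],[0,c['fy'],c['cy']],[0,0,1]])
    return cv2.projectPoints(np.array(p,float).reshape(-1,3),np.array(c['rvec'],float),np.array(c['tvec'],float),K,None)[0].reshape(-1,2)
def save(im,f): cv2.imwrite(f,im[:,:,::-1])
E
python3 - <<'E'
from h import *
a=camera('top');b=camera('scene');o=get_obs();w=camera('wrist')
save(a,'pics/top.png');save(b,'pics/scene.png');save(w,'pics/wrist.png')
print(o)
for n in('top','scene'):print(n,get_calibration(n),ray(n,256,192))
print(get_calibration('wrist'))
E
```

```text
{'time': 0.1, 'q': array([-7.71788603e+01,  5.00778486e+00,  1.00390389e+01,  9.50997607e+01,
       -1.12583151e-03,  8.99983818e+01]), 'qd': array([-0.06683364, -0.08967925,  0.08934829,  0.02494021, -0.01126716,
       -0.07006097]), 'joint_efforts': array([-2.05726348e-03, -5.21562195e+01,  4.65653050e+01,  1.60459470e-02,
       -6.48641844e-05,  1.74890135e-05]), 'ee_pos': array([ 0.12199811, -0.53608638,  0.23065594]), 'tcp_rot': array([-1.79931493e+02,  1.12389585e-03,  1.28227593e+01]), 'wrist_force': array([-0.20954879,  0.25815843, -0.11113447]), 'torque': array([ 0.00469148,  0.01344879, -0.03724668]), 'grasp_force': 0.0, 'opening': 0.0853552735082455}
top {'fx': 371.25485848666614, 'fy': 371.25485848666614, 'cx': 257.2028958507545, 'cy': 187.87697309317133, 'rvec': array([ 1.95828363, -2.2614678 ,  0.24282048]), 'tvec': array([0.08784161, 0.56331727, 1.13832289])} (array([0.31786182, 0.04251073, 1.23206258]), array([ 0.20010708, -0.02535525, -0.97951422]))
scene {'fx': 383.0263184419749, 'fy': 383.0263184419749, 'cx': 252.3328173824088, 'cy': 196.9909458138276, 'rvec': array([ 1.83571319,  1.55113662, -0.68048999]), 'tvec': array([-0.11665203, -0.30376179,  1.61029482])} (array([ 1.40048907, -0.13724701,  0.84777469]), array([-0.74004397,  0.14744762, -0.6563959 ]))
{'fx': 294.215945500216, 'fy': 294.215945500216, 'cx': 251.2180622768222, 'cy': 188.17494223419234, 'tool_from_camera': array([[-4.59384797e-04, -9.54779626e-01, -2.97314067e-01,
         7.54428669e-02],
       [ 9.99999016e-01, -8.32770679e-04,  1.12920366e-03,
         7.87202293e-06],
       [-1.32573509e-03, -2.97313256e-01,  9.54779069e-01,
        -1.43741142e-01],
       [ 0.00000000e+00,  0.00000000e+00,  0.00000000e+00,
         1.00000000e+00]])}
```

View pics/top.png

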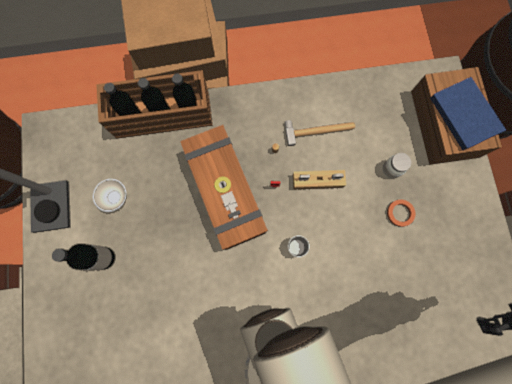

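View pics/scene.png

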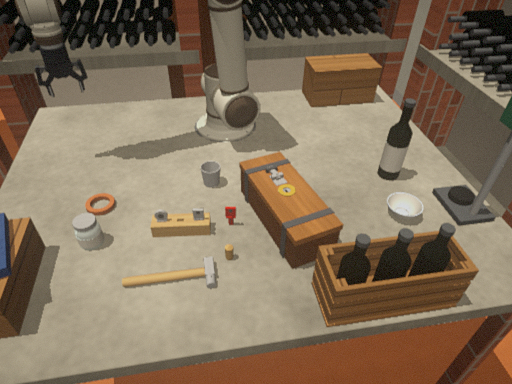

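Top view: coffer ~(222,186) with rosette at (223,185), rack ~(320,180) with steel keys at ~(305,177) and ~(338,177), and the red look-alike at (275,183). I'll enlarge the rack.

Run:
```python
from h import *
a=cv2.imread('pics/top.png');b=cv2.imread('pics/scene.png')
c1=cv2.resize(a[165:195,285:355],(790,339),interpolation=cv2.INTER_CUBIC)
c2=cv2.resize(b[200:240,145:245],None,fx=6.5,fy=6.5,interpolation=cv2.INTER_CUBIC)
z=np.zeros((600,800,3),np.uint8);z[:339,:790]=c1;z[340:600,:650]=c2
cv2.imwrite('pics/crop1.png',z)
for n,pts in(('top',[(223,185,.123),(305,177,.07),(338,177,.07),(275,183,.03)]),('scene',[(287,189,.123),(168,214,.07),(198,213,.07)])):
  for u,v,h in pts:print(n,u,v,onz(n,u,v,h).round(3))
```

```text
top 223 185 [0.581 0.111 0.123]
top 305 177 [ 0.582 -0.151  0.07 ]
top 338 177 [ 0.566 -0.256  0.07 ]
top 275 183 [ 0.585 -0.055  0.03 ]
scene 287 189 [0.585 0.117 0.123]
scene 168 214 [ 0.579 -0.231  0.07 ]
scene 198 213 [ 0.588 -0.146  0.07 ]
```

View pics/crop1.png

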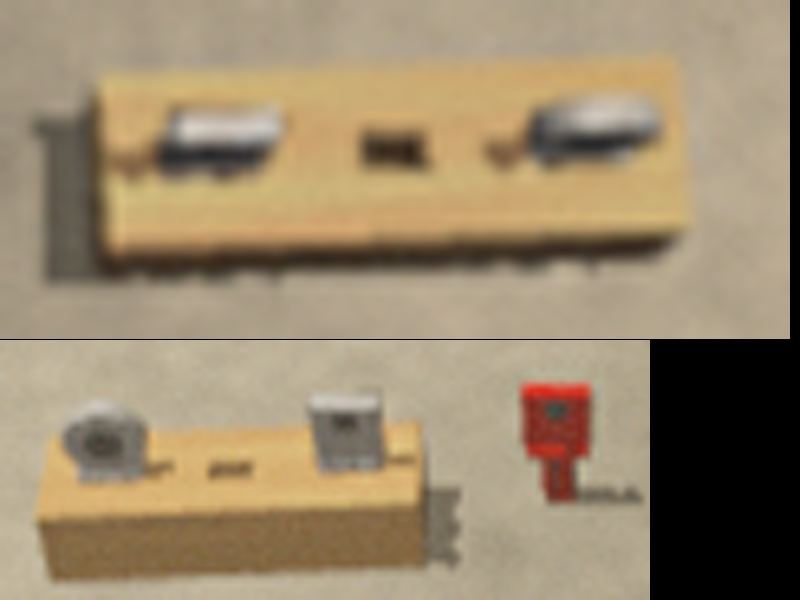

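The rectangular-bow steel key is the one at top (305,177) / scene (198,213), on the coffer side. The round disc is at top (338,177), and the red look-alike at top (275,183) / scene (231,214) stands off the rack. I take the rectangular one. First comes a small move to learn the q6 sign, with the colour masks for rack and coffer run after it.

Units first: shifts go in shares of 75 cm and turns go in shares of pi/2 rad. So 9 cm / 75 = 0.12, 8 cm / 75 = 0.1067, 0.2 rad / 1.5708 = 0.1273.

servo_tool:
  moves:
    - [0.04,0.0333,0,0.0637]
    - [0.08,0.0667,0,0.1273]
    - [0.12,0.1067,0,0.1273]
  claw: 0

```text
time: 0.4
ee_pos: [0.212, -0.4562, 0.2305]
tcp_rot: [-179.9, -0.0, 24.5]
wrist_force: [0.4, -0.2, 0.0]
opening: 0.0855
grasp_force: 0.0
```

Run:
```python
from h import *
o=get_obs();print(o['q'].round(1),o['tcp_rot'].round(1),o['ee_pos'].round(3))
a=cv2.imread('pics/top.png');hsv=cv2.cvtColor(a,cv2.COLOR_BGR2HSV)
for p in [(320,188),(210,165),(240,215),(223,180),(216,185)]:print(p,hsv[p[1],p[0]])
def big(lo,hi,box):
    m=cv2.inRange(hsv,lo,hi);k=np.zeros_like(m);x0,y0,x1,y1=box;k[y0:y1,x0:x1]=m[y0:y1,x0:x1]
    k=cv2.morphologyEx(k,cv2.MORPH_CLOSE,np.ones((3,3)))
    c=max(cv2.findContours(k,0,2)[0],key=cv2.contourArea);return c,cv2.minAreaRect(c)
c,r=big((12,70,140),(30,200,255),(285,165,352,196))
print('rack',r);P=np.array([onz('top',u,v,.044) for u,v in cv2.boxPoints(r)]);print(P.round(3),P.mean(0).round(3))
c,r=big((22,120,120),(34,255,255),(208,170,238,200))
print('ros',r,onz('top',*r[0],.123).round(4))
b=cv2.imread('pics/scene.png');hsv=cv2.cvtColor(b,cv2.COLOR_BGR2HSV)
c,r=big((22,120,120),(34,255,255),(270,175,305,205));print('ros scene',r,onz('scene',*r[0],.123).round(4))
```

```text
[-65.1  -1.4   3.4  94.9   0.   90.4] [-179.9   -0.    24.5] [ 0.212 -0.456  0.231]
(320, 188) [17 65 82]
(210, 165) [ 12 149 181]
(240, 215) [ 12 155 186]
(223, 180) [ 25 130 178]
(216, 185) [ 26 134 205]
rack ((319.4946594238281, 177.8450164794922), (16.05942153930664, 52.623897552490234), 88.02507019042969)
[[ 0.614 -0.119  0.044]
 [ 0.595 -0.293  0.044]
 [ 0.542 -0.284  0.044]
 [ 0.56  -0.112  0.044]] [ 0.578 -0.202  0.044]
ros ((222.25003051757812, 184.25001525878906), (14.849242210388184, 15.55634880065918), 45.0) [0.5832 0.1127 0.123 ]
ros scene ((286.0, 190.0), (10.0, 16.0), 90.0) [0.5884 0.1132 0.123 ]
```

To row units: 37.2 cm / 75 = 0.496, 30.8 cm / 75 = 0.4107, 1.04 rad / 1.5708 = 0.6621.

servo_tool:
  moves:
    - [0.0533,0.044,0,0.0764]
    - [0.1,0.0827,0,0.1528]
    - [0.1467,0.12,0,0.2292]
    - [0.1933,0.16,0,0.3056]
    - [0.24,0.2,0,0.382]
    - [0.2867,0.24,0,0.4584]
    - [0.3333,0.2733,0,0.5348]
    - [0.38,0.3133,0,0.6112]
    - [0.4267,0.3533,0,0.6621]
    - [0.4667,0.3867,0,0.6621]
    - [0.496,0.4107,0,0.6621]
    - [0.496,0.4107,0,0.6621]
    - [0.496,0.4107,0,0.6621]
    - [0.496,0.4107,0,0.6621]

```text
time: 1.57
ee_pos: [0.5841, -0.1477, 0.2302]
tcp_rot: [-179.9, -0.0, 84.0]
wrist_force: [-0.3, -0.5, -0.3]
opening: 0.0852
grasp_force: 0.0
```

Run:
```python
from h import *
import json
o=get_obs();w=camera('wrist');save(w,'pics/w2.png');print(o['q'].round(1),o['ee_pos'],o['tcp_rot'])
json.dump({k:list(map(float,o[k])) for k in('ee_pos','tcp_rot')},open('o2.json','w'))
```

```text
[-14.2  12.5  18.4  96.   -0.   81.8] [ 0.58413312 -0.1476504   0.23018609] [-1.79896631e+02 -1.01654640e-02  8.40067535e+01]
```

View pics/w2.png

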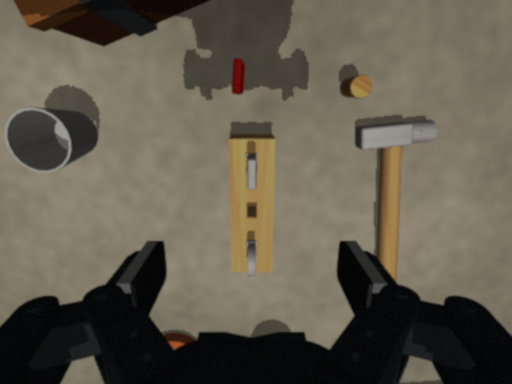

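The wrist view shows the rack (230–273, 137–272), the flat key's bow at about (252,172), the empty slot at (252,210) and the round key at (252,257). Next I measure the bow top and the rack edges.

Run:
```python
from h import *
import json
o=json.load(open('o2.json'));w=cv2.imread('pics/w2.png');hsv=cv2.cvtColor(w,cv2.COLOR_BGR2HSV)
m=cv2.inRange(hsv,(12,80,100),(30,255,255));m[:130]=0;m[280:]=0;m[:,:222]=0;m[:,280:]=0
L=[];Rr=[]
for v in range(150,264,2):
    u=np.where(m[v])[0]
    if len(u)>10: L.append(onz('wrist',u.min()-.5,v,.044,o));Rr.append(onz('wrist',u.max()+.5,v,.044,o))
for E in(L,Rr):
    E=np.array(E);f=np.polyfit(E[:,1],E[:,0],1);r=E[:,0]-np.polyval(f,E[:,1]);f=np.polyfit(E[abs(r)<.002,1],E[abs(r)<.002,0],1)
    print('edge yaw',-np.degrees(np.arctan(f[0])),'x at y=-.148',np.polyval(f,-.148))
g=((hsv[:,:,1]<60)&(hsv[:,:,2]>100)).astype(np.uint8)*255
g[:145]=0;g[200:]=0;g[:,:240]=0;g[:,265:]=0
c=max(cv2.findContours(g,0,2)[0],key=cv2.contourArea);print(cv2.boundingRect(c),cv2.minAreaRect(c))
x,y,ww,hh=cv2.boundingRect(c)
for p in [(x,y),(x+ww,y),(x,y+hh),(x+ww,y+hh)]:print(p,onz('wrist',*p,.084,o).round(4))
print(hsv[150:196:2,252,2],hsv[150:196:2,252,1]);print(hsv[158,242:264,2],hsv[184,242:264,2])
```

```text
edge yaw -6.1611272475847345 x at y=-.148 0.556894995707618
edge yaw -6.136865838311278 x at y=-.148 0.6102001814540214
(247, 154, 10, 35) ((251.5, 171.0), (34.0, 9.0), 90.0)
(247, 154) [ 0.5815 -0.1264  0.084 ]
(257, 154) [ 0.5914 -0.1275  0.084 ]
(247, 189) [ 0.5775 -0.1628  0.084 ]
(257, 189) [ 0.5878 -0.1639  0.084 ]
[103  90  49  42  54 123 154 155 155 155 153 152 152 152 150 151 154 154
 152 145 157 163 161] [141 133  47  12  19  12  17  15  15  16  15  15  13  15  14  14  15  15
  15  32 120 133 133]
[161 161 159 155 132  88  57  54  54  55  54  55  57  79 115 145 158 162
 162 161 162 162] [161 161 161 159 148 129 130 143 151 154 154 152 145 130 133 154 162 161
 160 161 162 162]
```

To row units: -17.8 cm / 75 = -0.2373, -17.3 cm / 75 = -0.2307.

servo_tool:
  moves:
    - [0,0.0013,-0.04,0]
    - [0,0.0013,-0.08,0]
    - [0,0.0013,-0.12,0]
    - [0,0.0013,-0.16,0]
    - [0,0.0013,-0.1933,0]
    - [0,0.0013,-0.2173,0]
    - [0,0.0013,-0.2307,0]
    - [0,0.0013,-0.2373,0]
    - [0,0.0013,-0.2373,0]
    - [0,0.0013,-0.2373,0]

```text
time: 2.45
ee_pos: [0.5838, -0.1484, 0.0546]
tcp_rot: [179.9, 0.0, 83.8]
wrist_force: [-0.3, -0.2, -0.2]
opening: 0.0856
grasp_force: 0.0
```

servo_tool:
  moves:
    - [0,0,0,0]
    - [0,0,0,0]
    - [0,0,0,0]
    - [0,0,0,0]
    - [0,0,0,0]
    - [0,0,0,0]
    - [0,0,0,0]
    - [0,0,0,0]
    - [0,0,0,0]
    - [0,0,0,0]
    - [0,0,0,0]
    - [0,0,0,0]
  claw: 1
  force: 80

```text
time: 3.45
ee_pos: [0.5836, -0.1478, 0.0535]
tcp_rot: [180.0, -0.0, 83.9]
wrist_force: [-0.6, 0.3, 3.5]
opening: 0.0077
grasp_force: 78.4
```

To row units: 18 cm / 75 = 0.24, 16 cm / 75 = 0.2133, 0.96 rad / 1.5708 = 0.6112.

servo_tool:
  moves:
    - [0,0,0.0133,0]
    - [0,0,0.0333,0]
    - [0,0,0.06,0]
    - [0,0,0.0933,0]
    - [0,0,0.1333,0]
    - [0,0,0.1733,0]
    - [0,0,0.2133,0]
    - [0,0,0.24,0]
    - [0,0.04,0.24,0.0764]
    - [0,0.08,0.24,0.1528]
    - [0,0.12,0.24,0.2292]
    - [0,0.16,0.24,0.3056]
    - [0,0.1867,0.24,0.382]
    - [0,0.2133,0.24,0.4584]
    - [0,0.2133,0.24,0.5348]
    - [0,0.2133,0.24,0.6112]
    - [0,0.2133,0.24,0.6112]
    - [0,0.2133,0.24,0.6112]

```text
time: 4.95
ee_pos: [0.5834, 0.0122, 0.2335]
tcp_rot: [-180.0, -0.0, 138.7]
wrist_force: [-0.5, 0.3, -1.1]
opening: 0.0082
grasp_force: 78.0
```

Run:
```python
from h import *
import json
o=get_obs();w=camera('wrist');save(w,'pics/w3.png');print(o['q'].round(1),o['ee_pos'],o['tcp_rot'],o['opening'],o['grasp_force'])
json.dump({k:list(map(float,o[k])) for k in('ee_pos','tcp_rot')},open('o3.json','w'))
```

```text
[ 1.2  9.8 15.6 95.9 -0.  42.5] [0.58341731 0.01218363 0.23345716] [-1.79988554e+02 -6.34148521e-03  1.38661975e+02] 0.008200521023300088 78.02872896194458
```

View pics/w3.png

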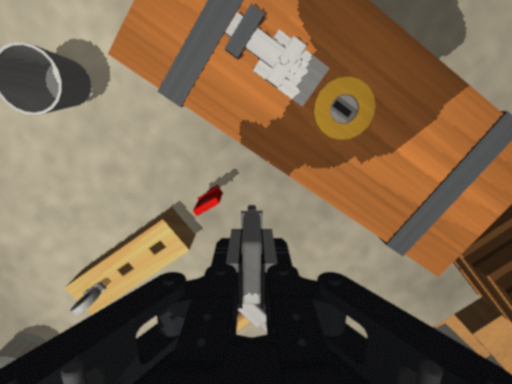

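The key is held, with its blade visible at about (252,215). The rosette sits at (345,108), its slot along the coffer's length, and the round key is still in the rack at (90,296). Next I measure the lock centre and the coffer yaw.

Run:
```python
from h import *
import json
o=json.load(open('o3.json'));w=cv2.imread('pics/w3.png');hsv=cv2.cvtColor(w,cv2.COLOR_BGR2HSV)
m=cv2.inRange(hsv,(21,120,80),(34,255,255));m[:60]=0;m[160:]=0;m[:,:300]=0;m[:,400:]=0
c=max(cv2.findContours(m,0,1)[0],key=cv2.contourArea)
P=np.array([onz('wrist',*p,.123,o) for p in c[:,0]])[:,:2]
(cx,cy),r=cv2.minEnclosingCircle(P.astype(np.float32));A=np.c_[2*P,np.ones(len(P))];s=np.linalg.lstsq(A,(P**2).sum(1),rcond=None)[0]
print('rosette',cx,cy,r,'ls',s[:2],np.sqrt(s[2]+s[0]**2+s[1]**2))
# coffer lower long edge: wood mask boundary vs table
wd=(hsv[:,:,1]>110).astype(np.uint8)*255
E=[]
for u in range(190,380,3):
    v=np.where(wd[:200+int(max(0,(u-240)*.5)),u])[0]
    if len(v):E.append(onz('wrist',u,v.max(),.12,o)[:2])
E=np.array(E,np.float32)
l=cv2.fitLine(E,cv2.DIST_HUBER,0,.001,.001).ravel();print('edge yaw',np.degrees(np.arctan2(l[1],l[0])),'dist',(s[0]-l[2])*-l[1]+(s[1]-l[3])*l[0])
# keyway slot (dark in rosette)
k=(hsv[:,:,2]<50).astype(np.uint8)*255;k[:85]=0;k[130:]=0;k[:,:325]=0;k[:,365:]=0
c=max(cv2.findContours(k,0,1)[0],key=cv2.contourArea)
Q=np.array([onz('wrist',*p,.1195,o)[:2] for p in c[:,0]],np.float32);print('slot',cv2.minAreaRect(Q),Q.mean(0))
# key blade
b=w[180:320,215:290];cv2.imwrite('pics/k.png',cv2.resize(np.hstack([b,w[70:210,305:380]]),None,fx=4,fy=4,interpolation=cv2.INTER_CUBIC))
```

```text
rosette 0.562311589717865 0.12314774096012115 0.0006326584843918681 ls [0.56235814 0.12315124] 0.0005347008955992726
edge yaw 14.482919 dist 0.08739515182738172
slot ((0.5837311744689941, 0.11305759847164154), (0.016025714576244354, 0.005082393996417522), 14.531469345092773) [0.5836484  0.11309488]
```

View pics/k.png

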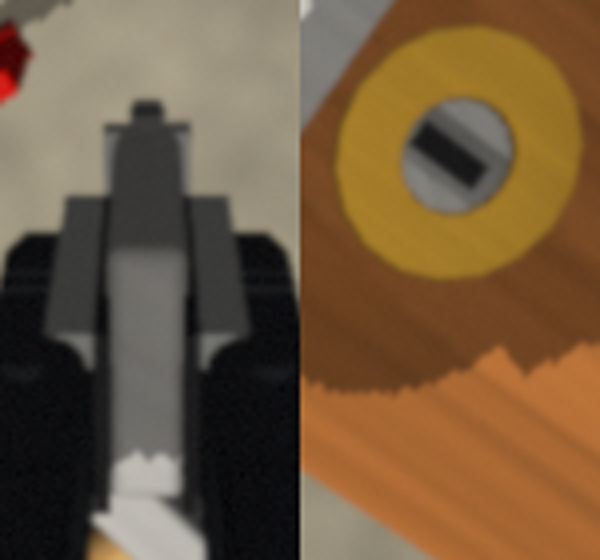

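Run:
```python
from h import *
import json
from scipy.spatial.transform import Rotation as R
o=json.load(open('o3.json'));w=cv2.imread('pics/w3.png');hsv=cv2.cvtColor(w,cv2.COLOR_BGR2HSV)
print(hsv[108,318:372:4,:].tolist()[:4])
m=cv2.inRange(hsv,(19,150,60),(34,255,255));m[:60]=0;m[160:]=0;m[:,:300]=0;m[:,400:]=0
m=cv2.morphologyEx(m,cv2.MORPH_OPEN,np.ones((3,3)))
cs,hi=cv2.findContours(m,cv2.RETR_CCOMP,1)
for c in cs:
  if len(c)<20: continue
  P=np.array([onz('wrist',*p,.123,o) for p in c[:,0]])[:,:2]
  s=np.linalg.lstsq(np.c_[2*P,np.ones(len(P))],(P**2).sum(1),rcond=None)[0]
  print('circle',s[:2].round(4),np.sqrt(s[2]+s[0]**2+s[1]**2).round(4))
Rt=R.from_euler('xyz',o['tcp_rot'],degrees=True).as_matrix()
z0=o['ee_pos'][2]
for n,u,v,dz in[('tip far edge',251.7,205,.0425),('shoulder far L',215+105/4,180+125/4,.0095),('shoulder far R',215+190/4,180+125/4,.0095),('stepL',215+133/4,206,.0425),('stepR',215+162/4,206,.0425)]:
  p=onz('wrist',u,v,z0-dz,o)-np.array(o['ee_pos']);print(n,(Rt.T@p).round(4))
```

```text
[[20, 192, 167], [20, 191, 164], [20, 192, 162], [19, 123, 137]]
circle [0.5842 0.1135] 0.025
circle [0.5842 0.1134] 0.0124
tip far edge [ 0.006  -0.0002  0.0425]
shoulder far L [ 0.0147 -0.0061  0.0095]
shoulder far R [0.0147 0.0058 0.0095]
stepL [ 0.0053 -0.0025  0.0425]
stepR [0.0053 0.0024 0.0425]
```

To row units: 10.1 cm / 75 = 0.1347, 9 cm / 75 = 0.12, 0.974 rad / 1.5708 = 0.6201.

servo_tool:
  moves:
    - [0,0.0333,0,0.0764]
    - [0,0.0667,0,0.1528]
    - [0,0.1,0,0.2292]
    - [0,0.12,0,0.3056]
    - [0.0013,0.1347,0,0.382]
    - [0.0013,0.1347,0,0.4584]
    - [0.0013,0.1347,0,0.5348]
    - [0.0013,0.1347,0,0.6201]
    - [0.0013,0.1347,-0.0267,0.6201]
    - [0.0013,0.1347,-0.0533,0.6201]
    - [0.0013,0.1347,-0.06,0.6201]
    - [0.0013,0.1347,-0.06,0.6201]
    - [0.0013,0.1347,-0.06,0.6201]
    - [0.0013,0.1347,-0.06,0.6201]

```text
time: 6.17
ee_pos: [0.5849, 0.1131, 0.1897]
tcp_rot: [-180.0, 0.1, -165.4]
wrist_force: [0.5, -0.5, 0.5]
opening: 0.0078
grasp_force: 78.1
```

```bash
cat > ros.py <<'E'
from h import *
import sys
from scipy.spatial.transform import Rotation as R
o=get_obs();w=camera('wrist');save(w,sys.argv[1]);print(o['q'].round(1),o['ee_pos'].round(4),o['tcp_rot'].round(2),o['opening'].round(4))
hsv=cv2.cvtColor(w,cv2.COLOR_RGB2HSV)
m=cv2.inRange(hsv,(18,150,50),(34,255,255));m=cv2.morphologyEx(m,cv2.MORPH_OPEN,np.ones((3,3)))
Rt=R.from_euler('xyz',o['tcp_rot'],degrees=True).as_matrix()
pr=np.array([.584,.1135])
P=[onz('wrist',u,v,.123,o)[:2] for v,u in np.argwhere(m-cv2.erode(m,np.ones((3,3))))]
P=np.array([p for p in P if .0225<np.hypot(*(p-pr))<.0285])
s=np.linalg.lstsq(np.c_[2*P,np.ones(len(P))],(P**2).sum(1),rcond=None)[0]
print(len(P),'rosette',s[:2].round(4),np.sqrt(s[2]+s[0]**2+s[1]**2).round(4))
cv2.imwrite('pics/crop_'+sys.argv[1][5:],cv2.resize(w[120:300,170:340,::-1],None,fx=3.3,fy=3.3,interpolation=cv2.INTER_CUBIC))
E
python3 ros.py pics/w4.png
```

```text
Traceback (most recent call last):
  File "ros.py", line 4, in <module>
    o=get_obs();w=camera('wrist');save(w,sys.argv[1]);print(o['q'].round(1),o['ee_pos'].round(4),o['tcp_rot'].round(2),o['opening'].round(4))
                                                                                                                       ^^^^^^^^^^^^^^^^^^
AttributeError: 'float' object has no attribute 'round'
```

View pics/w4.png

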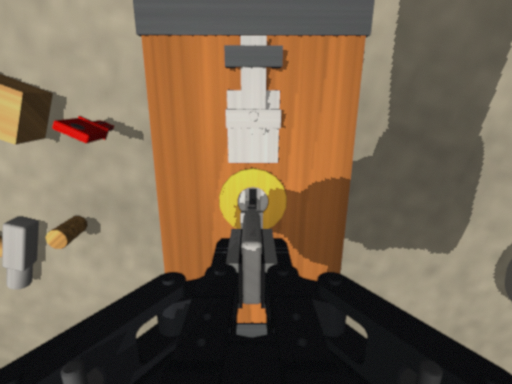

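The key hangs over the rosette (252,200), with the coffer square to the image, so the yaw is right. I'll re-measure the rosette in this pose.

```bash
sed -i "s/,o\['opening'\].round(4)//" ros.py; python3 ros.py pics/w5.png
python3 - <<'E'
from h import *
o=get_obs();w=cv2.imread('pics/w5.png');g=cv2.cvtColor(w,cv2.COLOR_BGR2HSV)
print(g[180:232:2,252,2],'\n',g[188,236:268,2]);print(g[192,236:268,2]);print(g[196,236:268,2])
E
```

```text
[10.9 10.6 11.7 91.  -0.  -3.7] [0.585  0.1132 0.1897] [-1.7999e+02  1.0000e-01 -1.6537e+02]
236 rosette [0.584  0.1134] 0.0253
[215 215 215 198 101  41  40  36  37  36  28  27  44  54  44  62  65  60
  63  63  63  63  65  63  62  62] 
 [215 215 215 214 214 214 214 211 202 187 172 166 150 119 105 102 101  99
 104 114 137 169 186 195 205 212 214 213 214 215 215 214]
[215 215 213 206 192 189 203 207 193 162 142 138 119  76  45  40  40  37
  39  53  93 140 163 172 184 200 208 205 199 204 211 211]
[212 197 163 143 169 203 212 210 193 154 126 127 115  75  44  37  37  36
  39  53  97 145 164 161 145 135 135 132 130 130 132 141]
```

servo_tool:
  moves:
    - [-0.0013,0,-0.0133,0]
    - [-0.0013,0,-0.024,0]
    - [-0.0013,0,-0.0307,0]
    - [-0.0013,0,-0.0347,0]
    - [-0.0013,0,-0.0387,0]
    - [-0.0013,0,-0.0413,0]
    - [-0.0013,0,-0.044,0]
    - [-0.0013,0,-0.044,0]
    - [-0.0013,0,-0.044,0]

```text
time: 7.02
ee_pos: [0.5838, 0.1132, 0.1557]
tcp_rot: [-180.0, 0.0, -165.3]
wrist_force: [1.1, -0.1, 1.0]
opening: 0.0082
grasp_force: 78.7
```

To row units: -1.2 cm / 75 = -0.016, -1 cm / 75 = -0.0133.

servo_tool:
  moves:
    - [0,0,-0.0027,0]
    - [0,0,-0.0053,0]
    - [0,0,-0.008,0]
    - [0,0,-0.0107,0]
    - [0,0,-0.0133,0]
    - [0,0,-0.016,0]
    - [0,0,-0.016,0]
    - [0,0,-0.016,0]

```text
time: 7.68
ee_pos: [0.5844, 0.1133, 0.1435]
tcp_rot: [-180.0, 0.1, -165.3]
wrist_force: [6.7, 1.2, 1.7]
opening: 0.0078
grasp_force: 78.6
```

To row units: -0.9 cm / 75 = -0.012, 0.05 cm / 75 = 0.0007.

servo_tool:
  moves:
    - [0.0007,0,-0.0027,0]
    - [0.0007,0,-0.0053,0]
    - [0.0007,0,-0.008,0]
    - [0.0007,0,-0.0107,0]
    - [0.0007,0,-0.012,0]
    - [0.0007,0,-0.012,0]
    - [0.0007,0,-0.012,0]

```text
time: 8.27
ee_pos: [0.5845, 0.1133, 0.1345]
tcp_rot: [-180.0, 0.1, -165.3]
wrist_force: [5.4, 1.5, 2.8]
opening: 0.0082
grasp_force: 79.0
```

To row units: -0.3 cm / 75 = -0.004, -0.2 cm / 75 = -0.0027.

servo_tool:
  moves:
    - [0,0,-0.0013,0]
    - [0,0,-0.0027,0]
    - [0,0,-0.004,0]
    - [0,0,-0.004,0]
    - [0,0,-0.004,0]

```text
time: 8.68
ee_pos: [0.5846, 0.1133, 0.1325]
tcp_rot: [-180.0, 0.1, -165.3]
wrist_force: [3.4, 2.1, 9.8]
opening: 0.0075
grasp_force: 80.0
```

To row units: -0.3 cm / 75 = -0.004, -0.2 cm / 75 = -0.0027.

servo_tool:
  moves:
    - [0,0,-0.0013,0]
    - [0,0,-0.0027,0]
    - [0,0,-0.004,0]
    - [0,0,-0.004,0]
    - [0,0,-0.004,0]
  force: 110

```text
time: 9.1
ee_pos: [0.5847, 0.1133, 0.1324]
tcp_rot: [-180.0, 0.3, -165.3]
wrist_force: [-3.4, -0.9, 26.8]
opening: 0.007
grasp_force: 110.2
```

Run:
```python
from h import *
o=get_obs();w=camera('wrist');b=camera('scene');print(o['ee_pos'].round(4))
A=cv2.resize(w[140:300,170:340],(595,560),interpolation=cv2.INTER_CUBIC)
B=cv2.resize(b[150:210,260:310],None,fx=4,fy=4,interpolation=cv2.INTER_CUBIC)
z=np.zeros((560,800,3),np.uint8);z[:,:595]=A;z[:240,595:795]=B;save(z,'pics/in.png')
```

```text
[0.5847 0.1133 0.1324]
```

View pics/in.png

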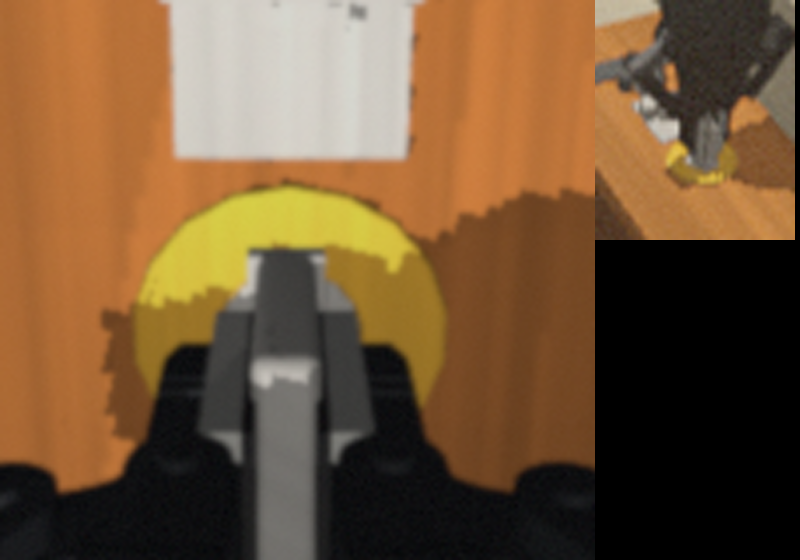

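Contact is hard (17 N more gave only 0.1 mm) at the predicted height, and the picture shows the shoulder flat on the rosette, so the key is home. Now the clockwise turn.

To row units: 0.1 cm / 75 = 0.0013, -0.8 rad / 1.5708 = -0.5093.

servo_tool:
  moves:
    - [0,0,0.0013,0]
    - [0,0,0.0013,0]
    - [0,0,0.0013,-0.0637]
    - [0,0,0.0013,-0.1273]
    - [0,0,0.0013,-0.191]
    - [0,0,0.0013,-0.2546]
    - [0,0,0.0013,-0.3183]
    - [0,0,0.0013,-0.382]
    - [0,0,0.0013,-0.4456]
    - [0,0,0.0013,-0.5093]
    - [0,0,0.0013,-0.5093]
    - [0,0,0.0013,-0.5093]

```text
time: 10.2
ee_pos: [0.5847, 0.1137, 0.1324]
tcp_rot: [179.8, 0.1, 148.8]
wrist_force: [-1.4, 2.6, 21.8]
opening: 0.0073
grasp_force: 108.9
```

```bash
python3 -c "
from h import *
o=get_obs();print(o['torque'].round(3),o['ee_pos'].round(4),o['q'].round(1))"
```

```text
[ 0.447  0.303 -0.086] [0.5847 0.1137 0.1324] [11.  10.1  4.9 84.5  0.  42.2]
```

To row units: -0.8 rad / 1.5708 = -0.5093.

servo_tool:
  moves:
    - [0,0,0,-0.0637]
    - [0,0,0,-0.1273]
    - [0,0,0,-0.191]
    - [0,0,0,-0.2546]
    - [0,0,0,-0.3183]
    - [0,0,0,-0.382]
    - [0,0,0,-0.4456]
    - [0,0,0,-0.4838]
    - [0,0,0,-0.5093]
    - [0,0,0,-0.5093]
    - [0,0,0,-0.5093]
    - [0,0,0,-0.5093]

```text
time: 11.2
ee_pos: [0.5845, 0.1138, 0.1324]
tcp_rot: [179.8, -0.0, 103.0]
wrist_force: [-2.0, 1.6, 22.5]
opening: 0.0074
grasp_force: 108.9
```

Run:
```python
from h import *
o=get_obs();print(o['torque'].round(3),o['ee_pos'].round(4),o['q'].round(1),o['wrist_force'].round(1))
w=camera('wrist');b=camera('top')
A=cv2.resize(w[120:300,150:360],(595,510),interpolation=cv2.INTER_CUBIC)
B=cv2.resize(b[150:230,200:250],None,fx=4,fy=4,interpolation=cv2.INTER_CUBIC)
z=np.zeros((510,800,3),np.uint8);z[:,:595]=A;z[:320,595:795]=B;save(z,'pics/t.png')
```

```text
[0.377 0.434 0.13 ] [0.5845 0.1138 0.1324] [11.  10.1  4.8 84.5  0.1 88. ] [-2.   1.6 22.5]
```

View pics/t.png

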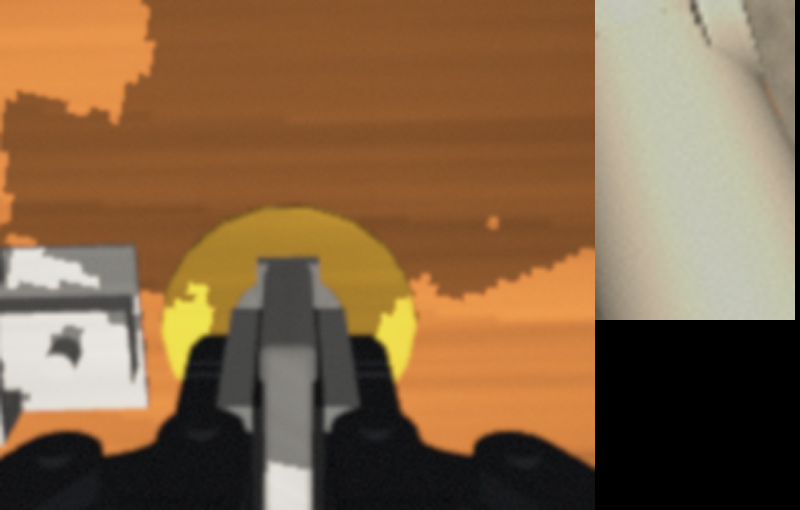

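The key has turned about 92°, with its shoulder still square on the rosette, and the bolt plate has shifted beside it. I'll hold briefly, then hand in.

servo_tool:
  moves:
    - [0,0,0,0]
    - [0,0,0,0]
    - [0,0,0,0]
    - [0,0,0,0]
    - [0,0,0,0]
    - [0,0,0,0]

```text
time: 11.8
ee_pos: [0.5845, 0.1137, 0.1324]
tcp_rot: [179.8, -0.0, 103.0]
wrist_force: [-2.2, 2.4, 21.6]
opening: 0.0076
grasp_force: 108.9
```

```bash
python3 -c "
from workcell import *
print(get_obs()['torque'],get_obs()['ee_pos']);print(job_done())"
```

```text
[0.45806989 0.49219155 0.10368592] [0.58451873 0.113747   0.13239266]
the job is handed in; nothing more can be done
None
```

I handed the job in at about 12 s, still gripping the flat-bladed key fully home in the lock and turned about 92° clockwise; the hand-in returned no verdict, so success isn't confirmed.

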